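# Stand the red-capped vial on the acrylic riser

### The arm

A 6-joint arm with a two-finger parallel gripper is mounted at the origin on the work surface. World frame = base frame: x ahead of the robot, y to its left, z up, the work surface at z = 0. Lengths are in m, angles in rad, forces in N, time in s.
With the tool pointing down it reaches from about 0.4 to 0.825 m from the base axis. Payload 7 kg.
Tool frame: the origin (TCP) lies at the very end of the fingers, on their centre line; the grasp point (between the pads) lies 19 mm behind it; z points along the fingers, y is the line along which they close (so a half turn about z gives the same grasp; the last joint's range is limited). The gripper opens to 88 mm and grips with 3 to 60 N. Pads are 19 mm wide; open, the fingers measure 130 mm over their backs; the gripper's body (78 mm by 193 mm) begins 47 mm behind the grasp point.
Start: joints at [1.49, 0.359, 0.012, 0, -1.224, -0.288], TCP at [0.243, 0.63, 0.227] pointing down, gripper open.
Joint ranges: [-3.07, 3.07], [-1.43, 2.12], [-1.02, 1.25], [-3.03, 1.67], [-3.05, -0], [-3.03, 3.03]. Speed limits (rad/s): [2.39, 2.39, 3.01, 3.14, 3.14, 3.14].

### API

Orientations are given as a 3x3 rotation matrix whose columns are the frame's x, y, z axes.
In Python, from rig import ctrl gives the robot as it stands.
- The arm moves only by the shell command python3 jog.py 'ROWS'. ROWS is a JSON list that holds a single list of rows (three levels of brackets), with 1 to 12 rows, each of 5 numbers: the finger opening in m, then dx, dy, dz in shares of the most that a row can go, 1 being 50 mm, then a turn about the tool's z in fractions of the full range, 1 being pi rad; each row shifts and turns the commanded pose from where the row before left it, along the tool's axes as they then stand; what a row does not reach is not made up. A row lasts 1/10 s, in which the tool goes at most 0.05 m and 0.15 rad, less where a joint would pass 70% of its speed; a pose out of reach is approached as far as the arm can. The fingers move at their own pace and stop on an object; the grip force is fixed at half the most. Time passes only in rows, so rows that do not move let the fingers close. It prints the time, the measured TCP pose, the force, the opening and the grip force at its end. Shift and turn numbers lie between -1 and 1, and a call with a number outside is refused. Input that does not fit is refused with a message, and nothing moves.
- ctrl.get_state(): the state, without advancing time (a new reading comes with each control period).
- ctrl.camera(name): name is "side" or "top"; returns the picture (384x512x3 uint8, blue, green, red); there is no depth.
- ctrl.camera_info(name): a dict with "intrinsics" (3x3 intrinsics, pixels), "extrinsics" (4x4, takes a point from world to camera coordinates). Camera axes: x right, y up, looking along -z (the intrinsics and any distortion apply to the point x, -y, -z); pixel columns grow to the right and rows downward; lengths in m; the calibration is good to about 2 mm. A picture is of the moment at which its call begins. camera_info takes no time and is no camera call.
- ctrl.finish_job(): hands the job in; it is judged then, once.
The state is a dict: "time_s": time; "joint_pos": joint angles; "qd": joint speeds; "tau": joint torques, N m; "tool_pos": TCP position; "tcp_rot": TCP orientation; "contact_force": force on the tool from outside, world axes, zero at the start; "wrist_torque": the same for the moment, N m; "gripper_width": finger opening in m; "grasp_force": force on a finger pad.
Only numpy, scipy, OpenCV 4.12 (cv2) and the standard library are available. Lean on these libraries where they do the work, as an engineer would, in place of code of your own. Each camera call takes 0.05 s, during which the arm holds its last target. There are 200 camera calls.

### The job

Pick up the vial with the red cap and stand it upright in the middle of the round dark grey pad on the clear riser, beside the blue pill timer. Set it down rather than dropping it, do not tip it over, let go, and leave the green-capped and white-capped vials standing where they are.

Things in the scene. Friction and masses are not known exactly. Their poses are not given: they have to be found in the camera images.
- red_vial: The vial to move: closed, rigid, amber, with a paper band and a RED cap, standing upright on the table. Straight round body 32 mm in diameter from the base up to 56 mm, then a shoulder and a cap 28 mm in diameter; total height 84 mm, about 60 g. Origin at the centre of its underside, z up along its axis.
- pad (a point): Centre of the top face of the round dark grey rubber pad (70 mm across, flat, level), 62 mm above the table. It is fixed on a clear acrylic riser, itself fixed: 140 mm (x) by 290 mm (y), top 60 mm high; axes are the riser's, z up; the riser's middle is 65 mm from here along +y. A round blue pill timer (64 mm across, top 84 mm above the table) is fixed on it 145 mm from here along +y.
- green_vial: Bystander: a vial of the same size and shape with a GREEN cap, standing loose on the table at least 100 mm (between axes) from the others; origin at the centre of its underside.
- white_vial: Bystander: a vial of the same size and shape with a WHITE cap, standing loose on the table at least 100 mm (between axes) from the others; origin at the centre of its underside. A small white dish of olives (96 mm across, 32 mm high) also stands on the table beyond the vials and riser, as seen from the robot.

How it is judged:
By the outcome, as a careful person would: the job done as asked, in the order asked, and still so for the second after the job is handed in, with the robot touching nothing.
It also fails if it takes over 40 s, if anything falls off the work surface, if the arm or the gripper's body presses on something with over 40 N, if the wrist force passes 120 N, or if a joint passes its speed limit or range.

## Working session

There is one attempt and no reset: what is moved stays moved. The work goes in short steps, Python scripts to look and compute and a shell command to move; the robot and the scene stay as the last step left them, time stands still between calls to the robot, and variables do not carry over. Pictures are saved under pics/ and viewed, at most 10 in all, crops included, and the job is handed in when it is done.

```bash
ls; mkdir -p pics; python3 - <<'E'
from rig import ctrl
import cv2,numpy as np
np.set_printoptions(precision=4,suppress=True)
for n in ("side","top"):
    cv2.imwrite(f"pics/{n}0.png",ctrl.camera(n)); i=ctrl.camera_info(n); print({k:np.array(v) if not isinstance(v,str) else v for k,v in i.items()})
s=ctrl.get_state(); print(s["tool_pos"],s["tcp_rot"],s["gripper_width"],s["time_s"])
E
```

```text
jog.py
pics
rig.py
{'intrinsics': array([[407.4627,   0.    , 250.0351],
       [  0.    , 407.4627, 195.157 ],
       [  0.    ,   0.    ,   1.    ]]), 'extrinsics': array([[ 0.9998,  0.005 ,  0.0189, -0.549 ],
       [-0.0162,  0.7506,  0.6606, -0.0012],
       [-0.0108, -0.6608,  0.7505, -0.8837],
       [ 0.    ,  0.    ,  0.    ,  1.    ]])}
{'intrinsics': array([[491.626 ,   0.    , 254.0856],
       [  0.    , 491.626 , 185.6206],
       [  0.    ,   0.    ,   1.    ]]), 'extrinsics': array([[-0.019 , -0.9998, -0.0048, -0.0601],
       [ 0.9981, -0.0192,  0.0584, -0.5624],
       [-0.0585, -0.0037,  0.9983, -1.0545],
       [ 0.    ,  0.    ,  0.    ,  1.    ]])}
[0.2432 0.6292 0.2257] [[ 0.9327 -0.3606 -0.0004]
 [-0.3606 -0.9327 -0.0014]
 [ 0.0001  0.0015 -1.    ]] 0.08763394887113324 0.1
```

View pics/side0.png

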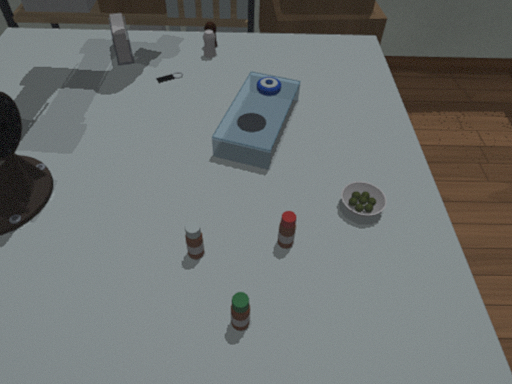

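View pics/top0.png

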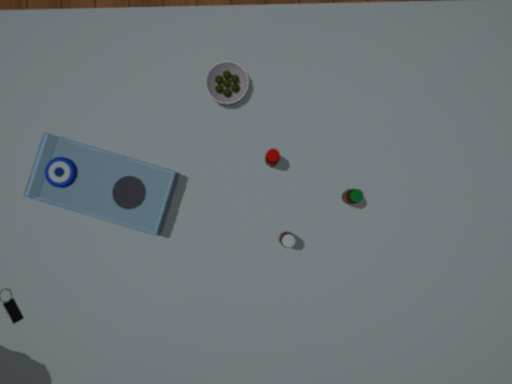

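Top view: red cap is at about (273,157), white (288,241), green (355,196), the pad at (129,193) and the timer at (61,172). Side view: red cap is at about (289,217), the pad at (252,122) and the timer at (269,86). Next I segment and triangulate these.

```bash
cat > v.py <<'E'
import cv2,numpy as np
from scipy.optimize import least_squares
from rig import ctrl
np.set_printoptions(precision=4,suppress=True)
C={n:(np.array(ctrl.camera_info(n)["intrinsics"]),np.array(ctrl.camera_info(n)["extrinsics"])) for n in("side","top")}
def proj(n,P):
    K,E=C[n]; c=np.atleast_2d(P)@E[:3,:3].T+E[:3,3]; c=c*[1,-1,-1]; p=c@K.T; return p[:,:2]/p[:,2:]
def blob(mask,near,rad=30):
    # the blob of mask nearest to a pixel: its moments' centre, bbox edges, area
    n,l,s,c=cv2.connectedComponentsWithStats(mask.astype(np.uint8))
    ok=[i for i in range(1,n) if s[i,4]>25 and np.hypot(*(c[i]-near))<rad]
    i=min(ok,key=lambda i:np.hypot(*(c[i]-near))); x,y,w,h,a=s[i]
    return c[i],np.array([x-.5,y-.5,x+w-.5,y+h-.5]),a
def tri(ps,x0=(.55,.1,.05)):
    r=least_squares(lambda X:np.r_[tuple((proj(n,X)[0]-ps[n]) for n in ps)],x0); return r.x,np.abs(r.fun).max()
def masks(im):
    b,g,r=[im[...,i].astype(int) for i in range(3)]
    return dict(red=(r>2*g)&(r>2*b)&(r>110),green=(g>1.5*r)&(g>1.3*b)&(g>70),blue=(b>2*r)&(b>1.5*g)&(b>80),pad=(np.max(im,2)<75))
def cyl(X,h,r=.014):
    a=np.linspace(0,2*np.pi,60); ring=np.c_[r*np.cos(a),r*np.sin(a),0*a]
    return np.r_[ring+X,ring+X-[0,0,h]]
def capfit(B):
    # B: view -> (centroid,bbox); unknown cap top centre and visible cap height
    def f(p):
        o=[]
        for n,(c,b) in B.items():
            q=proj(n,cyl(p[:3],p[3])).astype(np.float32); m=cv2.moments(cv2.convexHull(q))
            o+=[3*(m["m10"]/m["m00"]-c[0]),3*(m["m01"]/m["m00"]-c[1]),*(np.r_[q.min(0),q.max(0)]-b)]
        return np.array(o)
    r=least_squares(f,[.55,.0,.08,.018],diff_step=1e-4,x_scale=[.1,.1,.1,.02]); return r.x,r.fun
E
python3 - <<'E'
from v import *
im={n:cv2.imread(f"pics/{n}0.png") for n in C}
near={"red":dict(side=(289,217),top=(273,157)),"green":dict(side=(240,300),top=(355,196)),"blue":dict(side=(269,86),top=(61,172)),"pad":dict(side=(252,122),top=(129,193))}
for k,d in near.items():
    B={n:blob(masks(im[n])[k],np.array(d[n])) for n in d}
    for n in B: print(k,n,*B[n])
    print(tri({n:B[n][0] for n in B}))
    if k in("red","green"): print(capfit({n:B[n][:2] for n in B}))
E
```

```text
red side [288.7091 216.3091] [281.5 210.5 295.5 221.5] 110
red top [272.547  154.6154] [266.5 148.5 278.5 160.5] 117
(array([ 0.62  , -0.1101,  0.0829]), np.float64(0.09359765135133102))
(array([ 0.6199, -0.1101,  0.0832,  0.    ]), array([ 0.2307, -0.1494, -0.2723, -0.1775,  0.8398,  0.6901, -0.054 ,
        0.3113, -0.7978, -0.5771,  0.8635,  1.0129]))
green side [239.772  299.7513] [231.5 291.5 247.5 307.5] 193
green top [356.437 195.437] [350.5 189.5 362.5 201.5] 119
(array([ 0.5329, -0.2793,  0.0826]), np.float64(0.13385596939150446))
(array([ 0.5329, -0.2793,  0.0829, -0.    ]), array([ 0.1967, -0.1226, -0.5408,  0.0429,  1.2171,  0.3719,  0.0219,
        0.481 , -0.9248, -0.7679,  0.8216,  0.9598]))
blue side [268.6     86.5652] [256.5  78.5 280.5  91.5] 115
blue top [ 60.4172 171.7423] [ 44.5 156.5  74.5 187.5] 326
(array([0.5947, 0.3316, 0.067 ]), np.float64(0.10946646601058774))
pad side [251.1743 122.0363] [237.5 112.5 265.5 131.5] 413
pad top [128.6443 192.1834] [112.5 175.5 144.5 208.5] 818
(array([0.5498, 0.1909, 0.0619]), np.float64(0.029907743335684245))
```

Heights agree with the text: the cap top is at 0.083 m (84 mm expected) and the pad at 0.062 m. The pad–timer distance of 0.148 m is also close to the given 0.145 m. I'm heading over at height; the first 12 of about 17 rows.

The manual's scale: shifts go in shares of 50 mm and turns go in shares of pi rad. Converting my numbers, 0.036 m is 0.72, 0.032 m is 0.64.

```bash
python3 jog.py '[[[0.088, 0.72, 0.64, 0, 0], [0.088, 0.72, 0.64, 0, 0], [0.088, 0.72, 0.64, 0, 0], [0.088, 0.72, 0.64, 0, 0], [0.088, 0.72, 0.64, 0, 0], [0.088, 0.72, 0.64, 0, 0], [0.088, 0.72, 0.64, 0, 0], [0.088, 0.72, 0.64, 0, 0], [0.088, 0.72, 0.64, 0, 0], [0.088, 0.72, 0.64, 0, 0], [0.088, 0.72, 0.64, 0, 0], [0.088, 0.72, 0.64, 0, 0]]]'
cat > go.py <<'E'
import sys,numpy as np
from rig import ctrl
np.set_printoptions(precision=4,suppress=True)
s=ctrl.get_state(); R=np.array(s["tcp_rot"]); p=np.array(s["tool_pos"])
print("t",s["time_s"],"p",p,"tool delta",R.T@(np.array(list(map(float,sys.argv[1:4])))-p),"z",R[:,2],"w",s["gripper_width"],"F",np.array(s["contact_force"]),"q",np.array(s["joint_pos"]))
E
python3 go.py 0.620 -0.110 0.125
```

```text
time_s: 1.3
tool_pos: [0.5082, 0.1138, 0.2266]
tcp_rot: [[0.933, -0.36, 0.0], [-0.36, -0.933, 0.0], [-0.0, -0.0, -1.0]]
contact_force: [-0.1, 1.0, 0.1]
gripper_width: 0.0875
grasp_force: 0.0
t 1.3 p [0.5082 0.1138 0.2266] tool delta [0.1849 0.1685 0.1015] z [ 0.      0.0002 -1.    ] w 0.08753432301427755 F [-0.1305  0.9884  0.1231] q [ 0.5973  0.104  -0.3243 -0.0001 -1.1425  0.605 ]
```

In the tool's units: 0.036 m is 0.72, 0.033 m is 0.66.

```bash
python3 jog.py '[[[0.088, 0.72, 0.66, 0, 0], [0.088, 0.72, 0.66, 0, 0], [0.088, 0.72, 0.66, 0, 0], [0.088, 0.72, 0.66, 0, 0], [0.088, 0.72, 0.66, 0, 0], [0.088, 0, 0, 0, 0], [0.088, 0, 0, 0, 0], [0.088, 0, 0, 0, 0]]]'
python3 go.py 0.620 -0.110 0.025
python3 - <<'E'
from v import *
for n in C: cv2.imwrite(f"pics/{n}1.png",ctrl.camera(n))
a,b=cv2.imread("pics/side1.png"),cv2.imread("pics/top1.png")
cv2.imwrite("pics/c1.png",np.hstack([cv2.resize(a[80:340,160:420],(400,400)),cv2.resize(b[60:320,160:420],(400,400))]))
E
```

```text
time_s: 2.1
tool_pos: [0.6158, -0.1028, 0.2262]
tcp_rot: [[0.933, -0.361, -0.001], [-0.361, -0.933, 0.0], [-0.001, 0.0, -1.0]]
contact_force: [-0.1, 1.1, -0.6]
gripper_width: 0.0878
grasp_force: 0.0
t 2.1 p [ 0.6158 -0.1028  0.2262] tool delta [0.0066 0.0052 0.2012] z [-0.0008  0.0001 -1.    ] w 0.08779124639262616 F [-0.0798  1.1493 -0.5784] q [ 0.1467  0.2769 -0.106  -0.0003 -1.1887  1.0553]
```

View pics/c1.png

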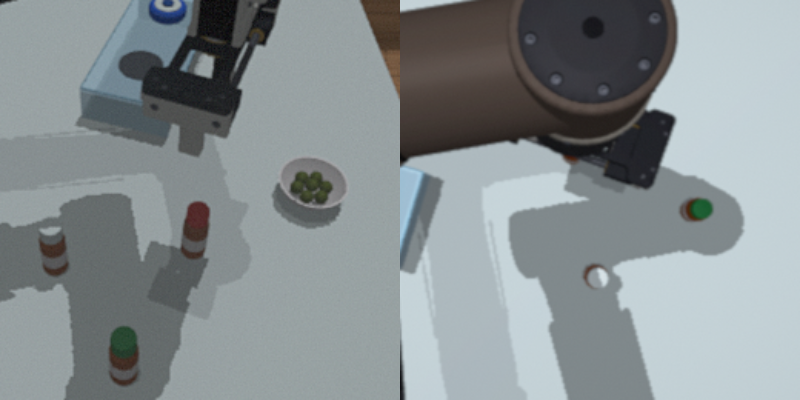

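The crop shows the gripper above the red vial (left half, cap at about (197,215)), with its fingers lined up roughly across it. The bystanders and dish are clear. Now the xy correction and a partial descent.

In the tool's units: 0.04 m is 0.8, 0.0066 m is 0.132.

```bash
python3 jog.py '[[[0.088, 0.132, 0.104, 0.4, 0], [0.088, 0, 0, 0.8, 0], [0.088, 0, 0, 0.8, 0], [0.088, 0, 0, 0.4, 0], [0.088, 0, 0, 0, 0], [0.088, 0, 0, 0, 0]]]'
python3 go.py 0.620 -0.110 0.025
```

```text
time_s: 2.8
tool_pos: [0.621, -0.1096, 0.1075]
tcp_rot: [[0.933, -0.359, 0.001], [-0.359, -0.933, -0.0], [0.001, 0.0, -1.0]]
contact_force: [-0.4, 0.4, 0.4]
gripper_width: 0.0875
grasp_force: 0.0
t 2.8 p [ 0.621  -0.1096  0.1075] tool delta [-0.0009  0.0008  0.0825] z [ 0.0006 -0.0004 -1.    ] w 0.0874758781208617 F [-0.3894  0.3551  0.3638] q [ 0.1347  0.3825 -0.2429  0.0006 -0.9448  1.0687]
```

```bash
python3 jog.py '[[[0.088, 0, 0, 0.6, 0], [0.088, 0, 0, 0.6, 0], [0.088, 0, 0, 0.44, 0], [0.088, 0, 0, 0, 0], [0.088, 0, 0, 0, 0], [0.088, 0, 0, 0, 0]]]'
python3 go.py 0.620 -0.110 0.025
python3 - <<'E'
from v import *
a=ctrl.camera("side");cv2.imwrite("pics/side2.png",a);cv2.imwrite("pics/c2.png",cv2.resize(a[140:300,200:380],(720,600)))
E
```

```text
time_s: 3.4
tool_pos: [0.6223, -0.1101, 0.027]
tcp_rot: [[0.933, -0.36, 0.004], [-0.36, -0.933, 0.0], [0.003, -0.001, -1.0]]
contact_force: [-0.4, -0.2, -0.3]
gripper_width: 0.0873
grasp_force: 0.0
t 3.4 p [ 0.6223 -0.1101  0.027 ] tool delta [-0.0022  0.0007  0.002 ] z [ 0.0037  0.     -1.    ] w 0.08729500155527785 F [-0.3981 -0.1644 -0.2953] q [ 0.1335  0.4734 -0.3164  0.0006 -0.7773  1.0688]
```

View pics/c2.png

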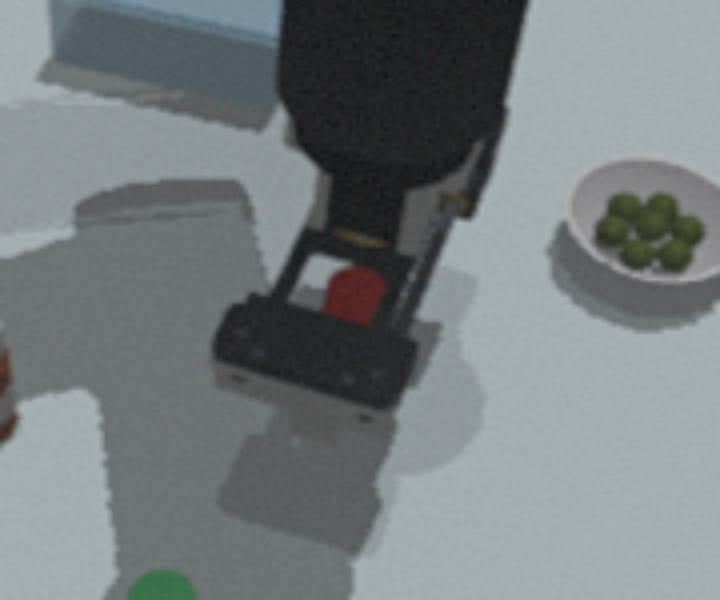

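The red cap (crop (355,295)) stands between the fingers, untouched. A small correction, then close.

In the tool's units: -0.002 m is -0.04.

```bash
python3 jog.py '[[[0.088, -0.04, 0, 0.04, 0], [0.06, 0, 0, 0, 0], [0.045, 0, 0, 0, 0], [0.03, 0, 0, 0, 0], [0.02, 0, 0, 0, 0], [0.02, 0, 0, 0, 0], [0.02, 0, 0, 0, 0], [0.02, 0, 0, 0, 0]]]'
python3 go.py 0.620 -0.110 0.025
```

```text
time_s: 4.25
tool_pos: [0.6187, -0.1096, 0.0225]
tcp_rot: [[0.933, -0.361, -0.0], [-0.361, -0.933, -0.0], [-0.0, 0.0, -1.0]]
contact_force: [-0.1, 0.3, -0.3]
gripper_width: 0.0374
grasp_force: 0.0
t 4.25 p [ 0.6187 -0.1096  0.0225] tool delta [ 0.0014 -0.0001 -0.0025] z [-0.0001 -0.     -1.    ] w 0.03739182727437306 F [-0.0841  0.2624 -0.3435] q [ 0.1348  0.4762 -0.325  -0.     -0.7697  1.0672]
```

In the tool's units: -0.002 m is -0.04, 0.001 m is 0.02.

```bash
python3 jog.py '[[[0.02, 0.02, 0, -0.04, 0], [0.02, 0, 0, 0, 0], [0.02, 0, 0, 0, 0], [0.02, 0, 0, 0, 0], [0.02, 0, 0, 0, 0]]]'
python3 go.py 0.620 -0.110 0.025
```

```text
time_s: 4.75
tool_pos: [0.6196, -0.11, 0.0245]
tcp_rot: [[0.933, -0.361, -0.0], [-0.361, -0.933, 0.0], [-0.0, 0.0, -1.0]]
contact_force: [0.4, 0.6, -1.3]
gripper_width: 0.0313
grasp_force: 30.0
t 4.75 p [ 0.6196 -0.11    0.0245] tool delta [ 0.0004 -0.0002 -0.0005] z [-0.0001  0.     -1.    ] w 0.03134913347546603 F [ 0.3785  0.615  -1.2961] q [ 0.134   0.4749 -0.3212 -0.     -0.7749  1.068 ]
```

Gripped: 30 N at 31.3 mm opening, matching the 32 mm body. Lift.

In the tool's units: -0.03 m is -0.6, -0.02 m is -0.4.

```bash
python3 jog.py '[[[0.02, 0, 0, -0.2, 0], [0.02, 0, 0, -0.4, 0], [0.02, 0, 0, -0.6, 0], [0.02, 0, 0, -0.6, 0], [0.02, 0, 0, -0.6, 0], [0.02, 0, 0, 0, 0], [0.02, 0, 0, 0, 0]]]'
python3 go.py 0.5498 0.1909 0.0865
```

```text
time_s: 5.45
tool_pos: [0.62, -0.1099, 0.1461]
tcp_rot: [[0.933, -0.361, 0.002], [-0.361, -0.933, 0.0], [0.002, -0.001, -1.0]]
contact_force: [0.0, -0.9, -1.1]
gripper_width: 0.0316
grasp_force: 30.0
t 5.45 p [ 0.62   -0.1099  0.1461] tool delta [-0.1741 -0.2552  0.0595] z [ 0.0024  0.0005 -1.    ] w 0.03158380157054306 F [ 0.0338 -0.8528 -1.0898] q [ 0.134   0.3439 -0.2029 -0.0002 -1.0215  1.068 ]
```

In the tool's units: -0.036 m is -0.72, -0.029 m is -0.58.

```bash
python3 jog.py '[[[0.02, -0.2, -0.3, 0, 0], [0.02, -0.4, -0.58, 0, 0], [0.02, -0.48, -0.72, 0, 0], [0.02, -0.48, -0.72, 0, 0], [0.02, -0.48, -0.72, 0, 0], [0.02, -0.48, -0.72, 0, 0], [0.02, -0.48, -0.72, 0, 0], [0.02, -0.3, -0.4, 0, 0], [0.02, -0.16, -0.2, 0, 0], [0.02, 0, 0, 0, 0], [0.02, 0, 0, 0, 0], [0.02, 0, 0, 0, 0]]]'
python3 go.py 0.5498 0.1909 0.0865
python3 - <<'E'
from v import *
for n in C: cv2.imwrite(f"pics/{n}3.png",ctrl.camera(n))
a,b=cv2.imread("pics/side3.png"),cv2.imread("pics/top3.png")
cv2.imwrite("pics/c3.png",np.hstack([cv2.resize(a[40:200,180:340],(400,400)),cv2.resize(b[60:320,20:280],(400,400))]))
E
```

```text
time_s: 6.65
tool_pos: [0.5499, 0.1881, 0.1442]
tcp_rot: [[0.932, -0.362, -0.001], [-0.362, -0.932, -0.001], [-0.0, 0.001, -1.0]]
contact_force: [0.1, -0.3, -0.4]
gripper_width: 0.0314
grasp_force: 30.0
t 6.65 p [0.5499 0.1881 0.1442] tool delta [-0.001  -0.0026  0.0577] z [-0.0007 -0.0005 -1.    ] w 0.03140514959695095 F [ 0.1158 -0.286  -0.3915] q [ 0.666   0.2731 -0.3114  0.     -0.9871  0.5349]
```

View pics/c3.png

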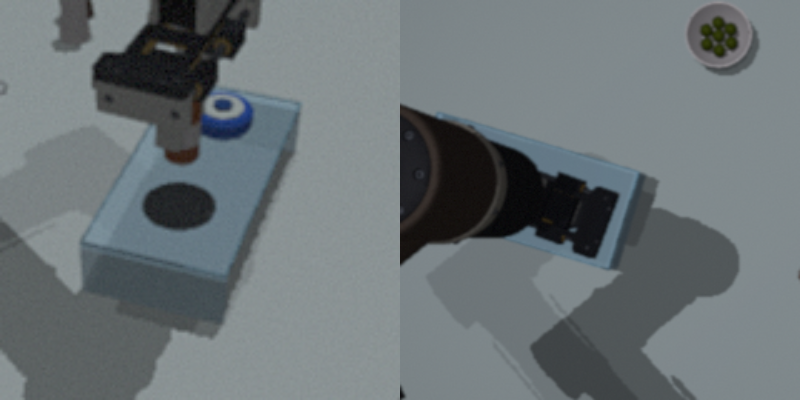

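The vial is held upright in the fingers (left half, base at about (182,155)) above the pad at (179,205). I correct xy and lower to about 6 mm above contact.

```bash
python3 jog.py '[[[0.02, -0.02, -0.052, 0.2, 0], [0.02, 0, 0, 0.4, 0], [0.02, 0, 0, 0.3, 0], [0.02, 0, 0, 0.12, 0], [0.02, 0, 0, 0, 0], [0.02, 0, 0, 0, 0], [0.02, 0, 0, 0, 0]]]'
python3 go.py 0.5498 0.1909 0.0865
```

```text
time_s: 7.45
tool_pos: [0.5503, 0.1923, 0.0943]
tcp_rot: [[0.933, -0.36, 0.001], [-0.36, -0.933, 0.001], [0.001, -0.001, -1.0]]
contact_force: [0.1, -0.5, -0.8]
gripper_width: 0.0317
grasp_force: 30.0
t 7.45 p [0.5503 0.1923 0.0943] tool delta [-0.      0.0015  0.0078] z [ 0.0012  0.0007 -1.    ] w 0.03173410053366376 F [ 0.135  -0.4574 -0.8191] q [ 0.6716  0.3271 -0.3658  0.0003 -0.8765  0.5303]
```

In the tool's units: 0.002 m is 0.04, 0.0015 m is 0.03.

```bash
python3 jog.py '[[[0.02, 0, 0.03, 0.04, 0], [0.02, 0, 0, 0.04, 0], [0.02, 0, 0, 0.04, 0], [0.02, 0, 0, 0, 0], [0.02, 0, 0, 0, 0]]]'
python3 go.py 0.5498 0.1909 0.0865
```

```text
time_s: 7.95
tool_pos: [0.5493, 0.1907, 0.0875]
tcp_rot: [[0.933, -0.36, -0.0], [-0.36, -0.933, -0.0], [0.0, 0.0, -1.0]]
contact_force: [-0.4, -0.7, -0.9]
gripper_width: 0.0315
grasp_force: 30.0
t 7.95 p [0.5493 0.1907 0.0875] tool delta [ 0.0004 -0.0004  0.001 ] z [-0.     -0.0001 -1.    ] w 0.03145105985618944 F [-0.3525 -0.6825 -0.9492] q [ 0.6703  0.3335 -0.3751  0.0001 -0.8623  0.5317]
```

In the tool's units: 0.0007 m is 0.014.

```bash
python3 jog.py '[[[0.02, 0, 0, 0.014, 0], [0.02, 0, 0, 0, 0], [0.02, 0, 0, 0, 0]]]'; python3 jog.py '[[[0.02, 0, 0, 0.01, 0], [0.02, 0, 0, 0, 0], [0.02, 0, 0, 0, 0]]]'
```

```text
time_s: 8.25
tool_pos: [0.5493, 0.1907, 0.0869]
tcp_rot: [[0.933, -0.36, -0.0], [-0.36, -0.933, -0.0], [0.0, 0.0, -1.0]]
contact_force: [0.0, -0.0, -0.3]
gripper_width: 0.0317
grasp_force: 30.0
time_s: 8.55
tool_pos: [0.5493, 0.1907, 0.0864]
tcp_rot: [[0.933, -0.361, -0.0], [-0.361, -0.933, -0.0], [-0.0, 0.0, -1.0]]
contact_force: [-0.1, -0.1, -0.3]
gripper_width: 0.0313
grasp_force: 30.0
```

In the tool's units: 0.0005 m is 0.01.

```bash
python3 jog.py '[[[0.02, 0, 0, 0.01, 0], [0.02, 0, 0, 0, 0], [0.02, 0, 0, 0, 0]]]'|grep -E 'pos|force'; python3 jog.py '[[[0.02, 0, 0, 0, 0]]]'|grep -E 'pos|force'
```

```text
tool_pos: [0.5493, 0.1907, 0.0858]
contact_force: [-0.1, -0.0, -0.8]
grasp_force: 30.0
tool_pos: [0.5493, 0.1907, 0.0859]
contact_force: [-0.0, 0.1, 0.1]
grasp_force: 30.0
```

In the tool's units: 0.0005 m is 0.01.

```bash
python3 jog.py '[[[0.02, 0, 0, 0.01, 0], [0.02, 0, 0, 0, 0], [0.02, 0, 0, 0, 0]]]'|grep -E 'pos|contact'
```

```text
tool_pos: [0.5493, 0.1907, 0.0854]
contact_force: [0.2, 0.0, -0.6]
```

```bash
python3 - <<'E'
from v import *
a=ctrl.camera("side");cv2.imwrite("pics/side4.png",a);cv2.imwrite("pics/c4.png",cv2.resize(a[60:160,200:320],(720,600)))
E
```

```text
(no output)
```

View pics/c4.png

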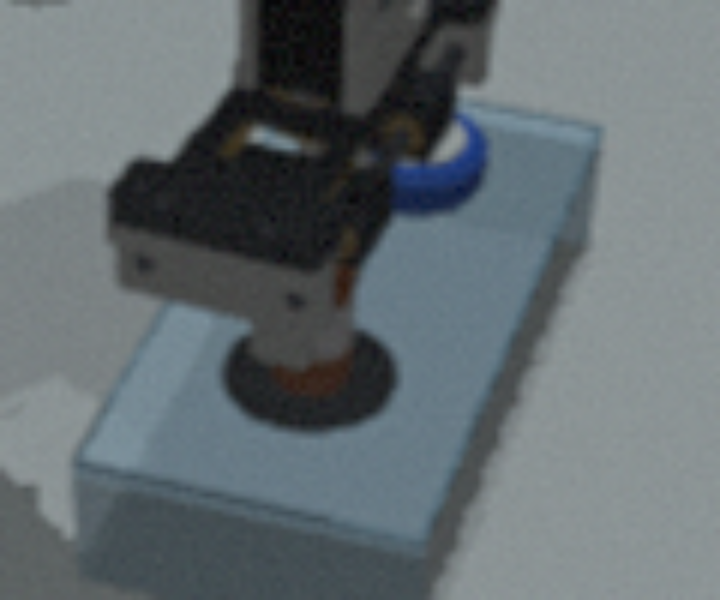

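The vial's base (crop (312,385)) is over the pad's middle (311,378) and within a millimetre or two of it. I keep feeling down.

```bash
for i in 1; do python3 jog.py '[[[0.02, 0, 0, 0.01, 0], [0.02, 0, 0, 0, 0], [0.02, 0, 0, 0, 0]]]'|grep -E 'pos|contact'; done; python3 jog.py '[[[0.02, 0, 0, 0.01, 0], [0.02, 0, 0, 0, 0], [0.02, 0, 0, 0, 0]]]'|grep -E 'pos|contact'
```

```text
tool_pos: [0.5494, 0.1907, 0.0853]
contact_force: [-1.7, -1.4, 4.8]
tool_pos: [0.5494, 0.1906, 0.0853]
contact_force: [-3.6, -1.7, 9.7]
```

Contact: z stopped at 0.0853 while the force rose to 10 N. I ease the load and open.

In the tool's units: -0.0007 m is -0.014.

```bash
python3 jog.py '[[[0.02, 0, 0, -0.014, 0], [0.02, 0, 0, 0, 0], [0.034, 0, 0, 0, 0], [0.038, 0, 0, 0, 0], [0.045, 0, 0, 0, 0], [0.055, 0, 0, 0, 0], [0.07, 0, 0, 0, 0], [0.08, 0, 0, 0, 0], [0.08, 0, 0, 0, 0], [0.08, 0, 0, 0, 0], [0.08, 0, 0, 0, 0]]]'; python3 go.py 0.5498 0.1909 0.2
```

```text
time_s: 11.0
tool_pos: [0.5493, 0.1907, 0.0851]
tcp_rot: [[0.933, -0.36, 0.0], [-0.36, -0.933, 0.0], [0.0, -0.0, -1.0]]
contact_force: [-0.7, -0.4, -0.8]
gripper_width: 0.0795
grasp_force: 0.0
t 11.0 p [0.5493 0.1907 0.0851] tool delta [ 0.0004 -0.0004 -0.1149] z [ 0.  0. -1.] w 0.07952578274512183 F [-0.6871 -0.3578 -0.7567] q [ 0.6703  0.3363 -0.3777 -0.     -0.8568  0.5317]
```

In the tool's units: -0.04 m is -0.8, -0.03 m is -0.6.

```bash
python3 jog.py '[[[0.08, 0, 0, -0.2, 0], [0.08, 0, 0, -0.4, 0], [0.08, 0, 0, -0.6, 0], [0.08, 0, 0, -0.8, 0], [0.08, 0, 0, -0.8, 0], [0.08, 0, 0, 0, 0]]]'|grep -E 'pos|contact'; python3 jog.py '[[[0.08, -0.6, -0.6, 0, 0], [0.08, -0.68, -0.68, 0, 0], [0.08, -0.68, -0.68, 0, 0], [0.08, -0.68, -0.68, 0, 0], [0.08, -0.68, -0.68, 0, 0], [0.08, -0.68, -0.68, 0, 0], [0.08, -0.68, -0.68, 0, 0], [0.08, -0.68, -0.68, 0, 0], [0.08, -0.68, -0.68, 0, 0], [0.08, -0.4, -0.4, 0, 0], [0.08, 0, 0, 0, 0], [0.08, 0, 0, 0, 0]]]'|grep -E 'time|pos|contact'
python3 - <<'E'
from v import *
im={n:ctrl.camera(n) for n in C}
for n in C: cv2.imwrite(f"pics/{n}5.png",im[n])
cv2.imwrite("pics/c5.png",np.hstack([cv2.resize(im["side"],(400,300)),cv2.resize(im["top"],(400,300))]))
for k,g in (("red",[.55,.191,.146]),("green",[.533,-.279,.083])):
    B={n:blob(masks(im[n])[k],proj(n,g)[0]) for n in C}
    print(k,tri({n:B[n][0] for n in B}),*[(B[n][0],proj(n,g)[0]) for n in C])
E
```

```text
tool_pos: [0.5522, 0.192, 0.2324]
contact_force: [0.5, -0.2, -0.2]
time_s: 12.8
tool_pos: [0.3644, 0.6075, 0.2249]
contact_force: [0.3, -0.5, -0.3]
red (array([0.5504, 0.1903, 0.1468]), np.float64(0.03280172597081332)) (array([252.3019,  91.8113]), array([252.0999,  91.9159])) (array([117.4385, 189.9308]), array([117.183, 190.117]))
green (array([ 0.533 , -0.2793,  0.0827]), np.float64(0.11926742974435456)) (array([239.8103, 299.7077]), array([239.9155, 299.4186])) (array([356.4454, 195.4286]), array([356.3184, 195.5392]))
```

View pics/c5.png

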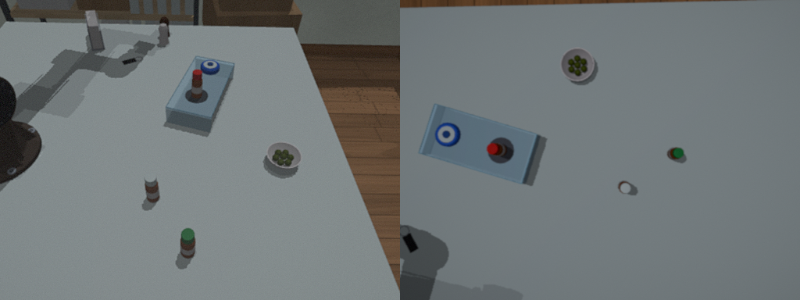

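The red vial stands upright on the pad (side view (197,85), top view (497,150)). Its cap top is measured at (0.550, 0.190, 0.147), less than 1 mm from the pad centre. The green vial hasn't moved, the white one is standing at the same spot, and the arm is clear.

```bash
python3 -c "
from rig import ctrl
print(ctrl.finish_job())"
```

```text
the job is handed in; nothing more can be done
None
```

The red-capped vial is standing upright in the middle of the pad, measured within about 1 mm of centre, with the gripper released and clear; the green and white vials are still standing where they were, and the job is handed in at about 13 s.

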